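Ready the histology bench: every container in its fitted holder

TASK

Get the microscope bench ready for the next case by putting each of four loose things into the empty holder made to fit it: the dropper bottle into the heavy steel anti-tip base, the small and the large specimen jar each into the spill cup of its own size, and the small square cover-glass box into the square cradle. Do not tip the jars or the bottle over on the way, and leave the forceps where they lie. At the end each thing sits level, right side up and fully down on the floor of its own holder, released and at rest.

Things in the scene. Friction and masses are not known exactly. Their poses are not given: they have to be found in the camera images.
- dropper_bottle: Brown plastic dropper bottle with a black cap, 66 mm tall, 30 to 55 g: round body 25 mm in diameter up to 42 mm above its foot, then a black cap 17 mm in diameter to the top. Stands upright on the desk at the start. Origin: centre of its underside; z up.
- small_jar: The smaller specimen jar (screw cap, shut tight), 68 mm tall, 70 to 120 g: round body 44 mm in diameter up to 52 mm above its foot, cap 46 mm in diameter above that. Stands upright on the desk at the start. Origin: centre of its underside; z up.
- large_jar: The larger specimen jar (screw cap, shut tight), 76 mm tall, 95 to 160 g: round body 52 mm in diameter up to 60 mm above its foot, cap 54 mm in diameter above that. Stands upright on the desk at the start; too wide for the small spill cup. Origin: centre of its underside; z up.
- glass_box: Small square plastic box of cover glasses, shut, 38 x 38 mm and 19 mm high, 30 g, lying flat on the desk at the start, turned at most 0.6 rad from the desk's axes. Origin: centre of its underside; x and y along its sides, z up.
- bottle_base: Anti-tip base for the dropper bottle: heavy round steel block, fixed, 68 mm in diameter, its top 20 mm above the desk, on small rubber feet, with a round well in its middle, 34 mm in diameter at the bottom and 38 mm at the mouth; the well's floor is 8 mm above the desk. Empty at the start. Origin: centre of its underside (on the well's axis); z up.
- small_cup: Spill cup for the small jar: white round thin-walled cup, fixed, on small rubber feet, its rim 27 mm above the desk, inner diameter 51 mm near the bottom, flaring to 61 mm at the rim; inner floor 8 mm above the desk. Empty at the start. Origin: centre of its underside; z up.
- large_cup: Spill cup for the large jar: white round thin-walled cup, fixed, on small rubber feet, its rim 27 mm above the desk, inner diameter 61 mm near the bottom, flaring to 71 mm at the rim; inner floor 8 mm above the desk. Empty at the start. Origin: centre of its underside; z up.
- square_cradle: Square grey cradle for the cover-glass box, fixed: plate 58 x 58 mm on small rubber feet, its top 8 mm above the desk, with four corner guards standing 8 mm higher, 48 x 48 mm between the guards; every side is open for 30 mm between the corners, so that fingers can pass. Origin: centre of its underside; x and y along its sides, z up.
- forceps: Bystander: fine steel forceps, 113 mm long and 8 mm thick, lying loose on the desk near the work. Origin: middle of its underside; its length lies along its y axis.
- monitor_corner (a point): Not to be handled: the lower near corner of the monitor, the end of its screen towards the robot's right; the screen reaches from here up to about 0.57 m and away from the robot to the left, at about 45 degrees. Swing the arm past it at less reach than it has. (The partition along the right of the desk, at y = -0.36 m, is 0.38 m high: cross it above that.)
There are look-alikes about, which are no part of the job. What is shaped like the large_jar but purple is not meant.

How it is judged:
At the end, for the whole second after the job is handed in: Each thing in its own holder: bottle and jars within 8 mm of the holder's axis, the box within 10 mm of the cradle's centre; undersides 6 to 10.5 mm above the holder's origin (fully down on its floor at 8 mm), right side up, level within 0.1 rad, at rest (horizontal distance between dropper_bottle and bottle_base below 0.008 m and z of dropper_bottle in the frame of bottle_base between 0.006 and 0.0105 m and angle between each of dropper_bottle, small_jar, large_jar, glass_box's own z axis and vertical below 0.1 rad and linear speed of each of dropper_bottle, small_jar, large_jar, glass_box below 0.02 m/s and horizontal distance between small_jar and small_cup below 0.008 m and z of small_jar in the frame of small_cup between 0.006 and 0.0105 m and horizontal distance between large_jar and large_cup below 0.008 m and z of large_jar in the frame of large_cup between 0.006 and 0.0105 m and horizontal distance between glass_box and square_cradle below 0.01 m and z of glass_box in the frame of square_cradle between 0.006 and 0.0105 m); the robot touches nothing.
It fails at once if a specimen jar or the dropper bottle is tipped over (more than 45 degrees) (angle between any of dropper_bottle, small_jar, large_jar's own z axis and vertical above 0.785 rad).
It fails at once if the forceps are shifted by more than 30 mm (distance of forceps from where it was at the start of the episode above 0.03 m).
It also fails if it takes over 109 s, if anything falls off the work surface, if the arm or the gripper's body presses on something with over 40 N, if the wrist force passes 120 N, or if a joint passes its speed limit or range.

ROBOT

A 6-joint arm with a two-finger parallel gripper is mounted at the origin on the work surface; the furniture and walls round the work are solid. World frame = base frame: x ahead of the robot, y to its left, z up, the work surface at z = 0. Lengths are in m, angles in rad, forces in N, time in s.
With the tool pointing down it reaches from about 0.325 to 0.775 m from the base axis. Payload 5.5 kg.
Tool frame: the origin (TCP) lies midway between the tips of the shut fingers; the grasp point (between the pads) lies 19 mm behind it (r.tcp_to_grasp is the distance from the TCP to the grasp point, in m); z points along the fingers, y is the line along which they close (so a half turn about z gives the same grasp; the last joint's range is limited). The gripper opens to 88 mm and grips with 3 to 60 N. Pads are 20 mm wide; open, the fingers measure 115 mm over their backs; the gripper's body (75 mm by 178 mm) begins 61 mm behind the grasp point.
Start: joints at [-1.209, 0.091, 1.231, -0, 1.82, -0.057], TCP at [0.244, -0.548, 0.223] pointing down, gripper open.
Joint ranges: [-2.87, 2.87], [-0.86, 2.18], [0.17, 2.46], [-1.51, 4.65], [0.06, 2.69], [-2.65, 2.65]. Speed limits (rad/s): [2.57, 2.57, 3.01, 3.14, 3.14, 3.14].

INTERFACE

Orientations are given as a unit quaternion [w, x, y, z].
In Python, from bench import r gives the robot as it stands. Calls block until the motion is done:
- r.move_to(position, orientation): joint-space move of the TCP to a pose.
- r.move_linear(position, frame=None, velocity=0.15): straight line of the TCP; frame=None keeps the orientation; velocity is the mean speed in m/s.
- r.move_j(angles): joint-space move.
- r.ungrasp() and r.grab(): open the fingers fully, or close them until they stop; the grip force is fixed at half the most.
- r.sleep(seconds).
- r.solve_ik(position, orientation): joint angles nearest the present ones, or None.
- r.get_state(): the state.
- r.capture(name): name is "side" or "top"; returns a dict with "pixels" (420x560x3 uint8, red, green, blue), "fx", "fy", "cx", "cy" (pixels), "eye" and "attitude" of the camera in the world. Camera axes: x right, y down, z forward; pixel columns grow to the right and rows downward; lengths in m; the calibration is good to about 2 mm. A picture is of the moment at which its call begins. There is no depth.
A pose or a line that the arm cannot do raises r.IKError and nothing moves.
- r.close_job(): hands the job in; it is judged then, once.
The state is a dict: "time": time; "joint_positions": joint angles; "joint_vel": joint speeds; "joint_efforts": joint torques, N m; "tcp_pos": TCP position; "orientation": TCP orientation; "contact_force": force on the tool from outside, world axes, zero at the start; "torque": the same for the moment, N m; "width": finger opening in m; "grip_force": force on a finger pad.
Only numpy, scipy, OpenCV 4.12 (cv2) and the standard library are available. Lean on these libraries where they do the work, as an engineer would, in place of code of your own. Each camera call takes 0.05 s, during which the arm holds its last target. There are 200 camera calls.

## Working session

There is one attempt and no reset: what is moved stays moved. The work goes in short steps, each a Python script; the robot and the scene stay as the last script left them, time stands still between calls to the robot, and variables do not carry over. Pictures are saved under pics/ and viewed, at most 14 in all, crops included, and the job is handed in when it is done.

```bash
ls; mkdir -p pics
python3 - <<'E'
from bench import r
import cv2
for n in("side","top"):
    c=r.capture(n); cv2.imwrite(f"pics/{n}0.png",c["pixels"][:,:,::-1]); print(n,{k:v for k,v in c.items() if k!="pixels"})
s=r.get_state(); print(s["time"],s["tcp_pos"],s["orientation"],s["width"],r.tcp_to_grasp)
E
```

```text
pics
side {'fx': 456.3133996165858, 'fy': 456.3133996165858, 'cx': 282.4848225738802, 'cy': 220.3670085285097, 'eye': array([1.1529974 , 0.62023402, 1.36208552]), 'attitude': array([-0.13208754,  0.48311726,  0.83135499, -0.24083079])}
top {'fx': 527.0196906422904, 'fy': 527.0196906422904, 'cx': 282.0496355858888, 'cy': 196.73464998033265, 'eye': array([-0.6997509 ,  0.5847636 ,  1.77793586]), 'attitude': array([ 0.19423704, -0.55935358,  0.76196826, -0.26229736])}
0.1 [ 0.24390418 -0.5479176   0.22163379] [-8.41181228e-04  9.78155607e-01  2.07872271e-01 -1.38070992e-04] 0.08770786081758748 0.0187
```

View pics/side0.png

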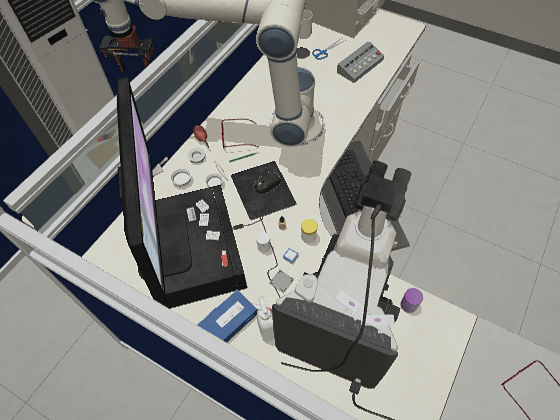

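View pics/top0.png

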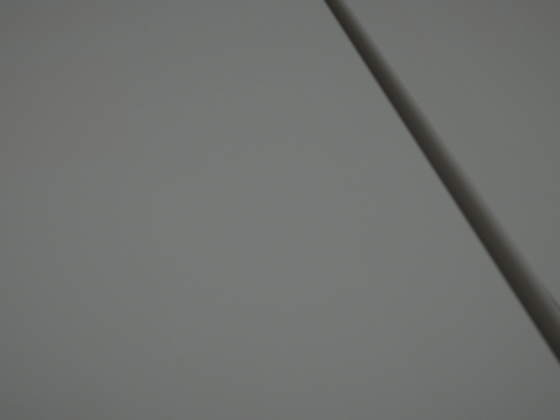

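The side view shows the loose things around (260–310, 220–285) and three round holders around (180–215, 155–185). The top view shows only a grey surface and a dark bar. I'll enlarge the work area and check the camera directions.

```bash
cat > h.py <<'E'
from bench import r
import cv2, numpy as np
from scipy.spatial.transform import Rotation as R
def rot(q): return R.from_quat([q[1],q[2],q[3],q[0]]).as_matrix()
def ray(c,u,v,z):
    d=rot(c["attitude"])@np.array([(u-c["cx"])/c["fx"],(v-c["cy"])/c["fy"],1.])
    return c["eye"]+d*(z-c["eye"][2])/d[2]
def proj(c,p):
    q=rot(c["attitude"]).T@(np.asarray(p,float)-c["eye"]); return np.array([c["fx"]*q[0]/q[2]+c["cx"],c["fy"]*q[1]/q[2]+c["cy"]])
def crop(c,u0,v0,u1,v1,k,name):
    cv2.imwrite("pics/"+name,cv2.resize(c["pixels"][v0:v1,u0:u1,::-1],None,fx=k,fy=k,interpolation=cv2.INTER_CUBIC))
E
python3 - <<'E'
from h import *
np.set_printoptions(precision=3,suppress=True)
c=r.capture("side"); crop(c,155,130,345,300,4,"s1a.png".replace("a","")) if 0 else crop(c,155,140,345,290,4,"s1.png")
t=r.capture("top")
for k in(c,t): print(rot(k["attitude"])[:,2])
print(proj(c,[0,0,0]),proj(c,r.get_state()["tcp_pos"]),proj(t,[.5,0,0]),proj(t,[.5,.4,0]))
E
```

```text
[-0.452 -0.273 -0.849]
[ 0.589 -0.182 -0.787]
[295.988 123.455] [136.07   70.497] [330.666 210.594] [238.317 234.378]
```

View pics/s1.png

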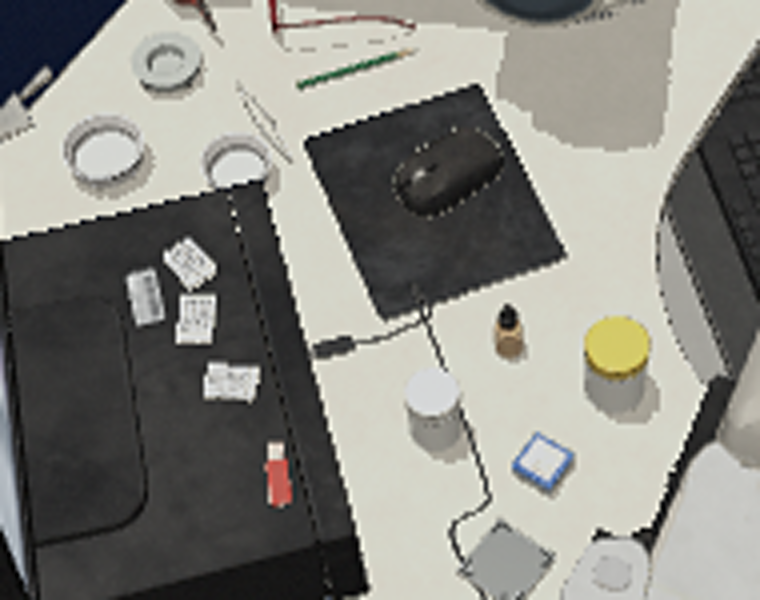

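The crop shows the bottle base at ~(168,62), the large cup at (105,152) and the small cup at (238,165), all in crop px. The loose things are the bottle at (508,330), the small jar (white cap) at (432,395), the large jar (yellow cap) at (617,345), the box at (543,460) and the cradle at (507,562). The forceps lie at (262,120). I'll take finer crops for picking points and work out the layout.

Run:
```python
from h import *
np.set_printoptions(precision=3,suppress=True)
c=r.capture("side"); crop(c,165,142,240,200,10,"s2.png"); crop(c,245,210,325,294,7,"s3.png")
f=lambda u,v,z:print((u,v),ray(c,(u+.5)/4-.5+155,(v+.5)/4-.5+140,z)[:2])
for a in[(168,60,.02),(105,150,.027),(238,166,.027),(262,120,.004),(507,312,.066),(432,392,.068),(617,345,.076),(544,460,.019),(507,562,.008),(240,185,.05),(0,240,.05),(368,590,.0),(345,540,.05)]: f(*a)
print("dark things: monitor bottom edge pts"); 
for u,v in[(165,302),(160,290),(125,85)]: print(ray(c,u,v,0.1)[:2],ray(c,u,v,0.57)[:2])
```

```text
(168, 60) [ 0.343 -0.244]
(105, 150) [ 0.463 -0.227]
(238, 166) [ 0.418 -0.11 ]
(262, 120) [ 0.35  -0.133]
(507, 312) [0.455 0.195]
(432, 392) [0.553 0.181]
(617, 345) [0.444 0.293]
(544, 460) [0.54  0.279]
(507, 562) [0.631 0.295]
(240, 185) [ 0.447 -0.084]
(0, 240) [ 0.6   -0.234]
(368, 590) [0.704 0.208]
(345, 540) [0.693 0.185]
dark things: monitor bottom edge pts
[0.896 0.055] [0.991 0.265]
[0.873 0.018] [0.977 0.242]
[ 0.236 -0.656] [ 0.578 -0.181]
```

View pics/s2.png

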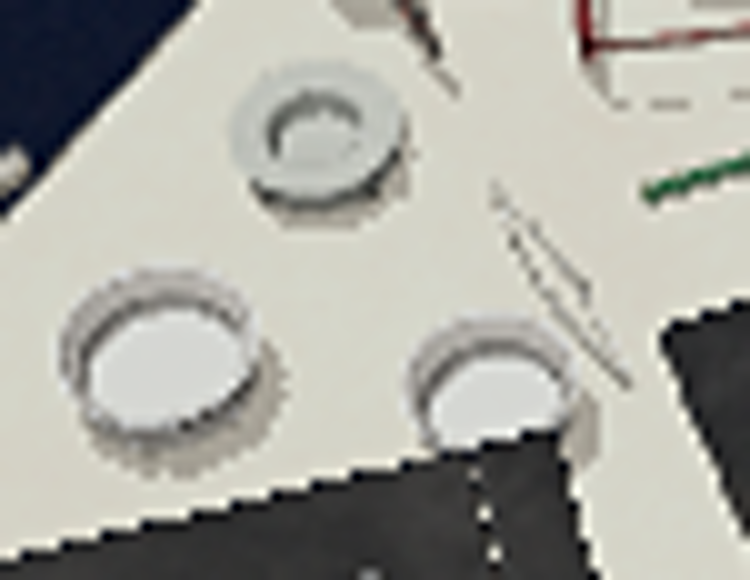

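View pics/s3.png

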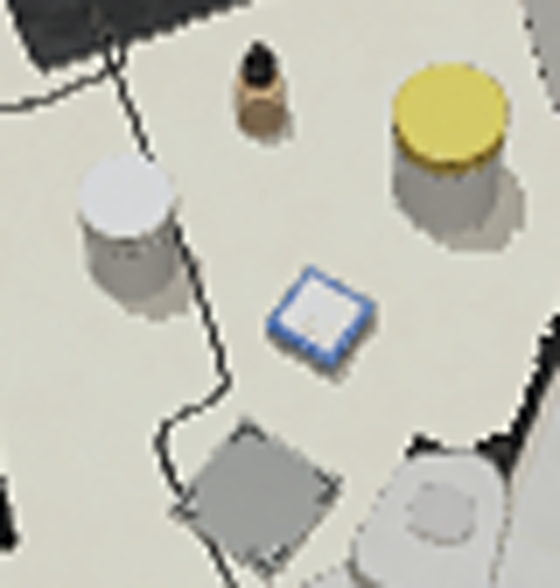

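s2 shows the base's top disc centred at about (318,133), the large cup's rim at (158,350) and the small cup's rim at (492,386), partly hidden by the dark box. In s3 the white cap is at (127,195), the yellow cap at (450,113), the bottle cap at (260,58), the box top at (320,312) and the cradle at (257,497).

Run:
```python
from h import *
np.set_printoptions(precision=4,suppress=True)
c=r.capture("side"); im=c["pixels"]
A=lambda u,v:((u+.5)/10-.5+165,(v+.5)/10-.5+142)
B=lambda u,v:((u+.5)/7-.5+245,(v+.5)/7-.5+210)
def ext(name,T,l,rr,t,z):   # circle from left/right/top extents of its image
    L,t_=T(l,t); Rr,_=T(rr,t); rad=None
    p=ray(c,(L+Rr)/2,t_+(Rr-L)*.43,z)
    for _ in range(3):
        k=np.linspace(0,6.2832,200); rad=(rad or .03)
        q=np.array([proj(c,p+rad*np.array([np.cos(a),np.sin(a),0])) for a in k])
        rad*=(Rr-L)/np.ptp(q[:,0]); o=proj(c,p)
        p=ray(c,o[0]+(L+Rr)/2-(q[:,0].min()+q[:,0].max())/2,o[1]+t_-q[:,1].min(),z)
    print(name,p[:2],"diam",rad*2)
ext("base",A,230,408,58,.02); ext("well",A,268,362,92,.02); ext("large_cup",A,58,258,265,.027); ext("small_cup",A,405,580,312,.027)
ext("small cap",B,78,175,152,.068); ext("large cap",B,393,508,63,.076)
print("bottle cap",ray(c,*B(260,58),.066)[:2],"foot",ray(c,*B(262.5,117),0)[:2])
hsv=cv2.cvtColor(im,cv2.COLOR_RGB2HSV)
m=cv2.inRange(hsv,(100,90,60),(125,255,255)); m[:260-20]=0; m[:,:280]=0; m[270:]=0; m[:,302:]=0
cs=cv2.findContours(m,0,2)[0]; k=max(cs,key=cv2.contourArea); print("blue bbox",cv2.boundingRect(k))
def quad(name,T,pts,z):
    q=np.array([ray(c,*T(*p),z)[:2] for p in pts]); d=[np.diff(q[[i,(i+1)%4]],axis=0)[0] for i in range(4)]
    print(name,q.mean(0),"sides",[round(float(np.hypot(*x)),4) for x in d],"ang",[round(float(np.arctan2(x[1],x[0])%(np.pi/2)),3) for x in d])
quad("box",B,[(311,268),(375,308),(330,358),(268,322)],.019)
quad("cradle",B,[(247,425),(337,487),(268,568),(178,508)],.010)
for p in[(.45,-.08),(.7,.2)]: print("vertical 0.1:",proj(c,[*p,.1])-proj(c,[*p,0]))
```

```text
base [ 0.3413 -0.2456] diam 0.06780218890839852
well [ 0.3428 -0.2464] diam 0.03579218614185468
large_cup [ 0.4594 -0.2322] diam 0.07330966646599196
small_cup [ 0.4133 -0.1148] diam 0.06391117463143552
small cap [0.5518 0.1804] diam 0.045281940690298034
large cap [0.4424 0.2928] diam 0.05404398619167426
bottle cap [0.4552 0.1966] foot [0.4492 0.1935]
blue bbox (283, 252, 15, 10)
box [0.5397 0.2778] sides [0.0371, 0.034, 0.0348, 0.0354] ang [1.468, 1.405, 1.51, 1.473]
cradle [0.6326 0.2965] sides [0.0524, 0.0511, 0.0511, 0.0525] ang [1.44, 1.42, 1.467, 1.446]
vertical 0.1: [ -3.8938 -16.6109]
vertical 0.1: [ -2.7075 -13.3794]
```

```bash
cat >> h.py <<'E'
def q(th): a=(th+np.pi/2)/2; return [0,float(np.cos(a)),float(np.sin(a)),0]
def best(p,th):
    o=[]
    for k in(-1,0,1):
        j=r.solve_ik(p,q(th+k*np.pi))
        if j is not None: o.append((abs(j[5]),th+k*np.pi))
    return min(o)[1] if o else None
E
python3 - <<'E'
from h import *
np.set_printoptions(precision=2,suppress=True)
c=r.capture("side"); P=np.array([.4435,.2935])
print("jar",proj(c,[*P,0]))
for th in(-.8,-.4,0,.4,.8,1.2,1.57):
    d=np.array([np.cos(th),np.sin(th)])
    print(th,*[proj(c,[*(P+s*d),.0]) for s in(.065,-.065)])
for n,p,th in[("ljar",[.443,.293,.027],0),("ljar",[.443,.293,.027],.4),("lcup",[.459,-.232,.035],1.95),("sjar",[.552,.18,.027],-.78),("scup",[.413,-.115,.035],-.78),("bot",[.453,.195,.018],-.78),("base",[.342,-.246,.026],0),("box",[.54,.278,.003],-.11),("crad",[.633,.2965,.011],-.128)]:
    t=best(p,th); print(n,t,None if t is None else np.array(r.solve_ik(p,q(t))))
im=c["pixels"][200:300,300:345,::-1]; cv2.imwrite("pics/s4.png",cv2.resize(c["pixels"][205:275,280:350,::-1],None,fx=8,fy=8,interpolation=cv2.INTER_CUBIC))
E
```

```text
jar [308.15 237.31]
-0.8 [289.84 241.5 ] [326.28 233.15]
-0.4 [293.2  247.48] [322.71 227.39]
0 [299.02 251.9 ] [316.94 223.25]
0.4 [306.37 254.01] [309.85 221.31]
0.8 [314.02 253.43] [302.52 221.85]
1.2 [320.69 250.26] [296.03 224.79]
1.57 [325.04 245.5 ] [291.64 229.3 ]
ljar 0.0 [ 0.52 -0.04  1.71 -0.    1.47  0.52]
ljar 0.4 [ 0.52 -0.04  1.71 -0.    1.47  0.12]
lcup -1.1915926535897932 [-0.53 -0.09  1.75 -0.    1.49  0.66]
sjar -0.78 [ 0.26  0.09  1.58 -0.    1.47  1.04]
scup -0.78 [-0.35 -0.34  1.96 -0.    1.52  0.43]
bot -0.78 [ 0.34 -0.14  1.82 -0.    1.46  1.12]
base 0.0 [-0.7  -0.36  1.99 -0.    1.51 -0.7 ]
box -0.11 [ 0.42  0.18  1.53 -0.    1.44  0.53]
crad -0.128 [ 0.39  0.41  1.24 -0.    1.5   0.52]
```

View pics/s4.png

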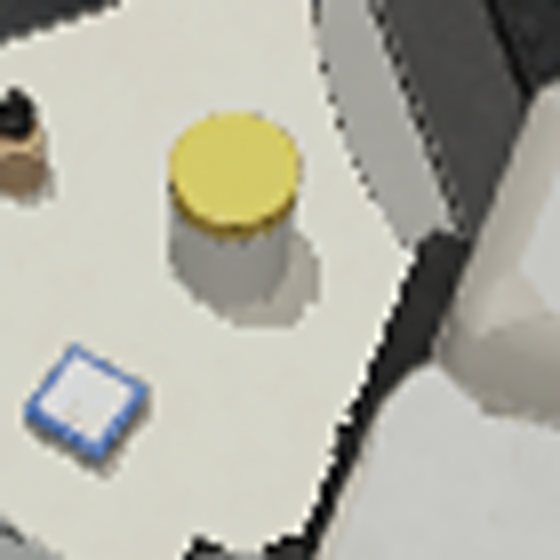

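s4 shows clear desk on the radial line through the yellow jar (about (235,170) in the crop), so I'll grip it with θ=0.4. First I cross the partition, then do the large jar.

```bash
cat >> h.py <<'E'
G={}
def say(m):
    s=r.get_state(); print(m,"t=%.1f"%s["time"],"tcp",np.round(s["tcp_pos"],3),"w=%.4f"%s["width"],"grip=%.1f"%s["grip_force"],"F",np.round(s["contact_force"],1))
def pick(xy,th,h,z=.17):
    """open fingers round a thing standing on the desk, TCP h above its foot, close, lift"""
    r.move_to([*xy,z],q(th)); r.move_linear([*xy,h],velocity=.2); r.grab(); say("gripped")
    r.move_linear([*xy,z],velocity=.2); say("lifted")
def place(xy,th,h,via,z=.17):
    """carry over via (a list of xy, th), lower to the holder floor at 8 mm, watching the force"""
    for p,t in via: r.move_to([*p,z],q(t))
    r.move_to([*xy,z],q(th)); f0=r.get_state()["contact_force"][2]
    r.move_linear([*xy,h+.030],velocity=.2)
    for zz in np.arange(.020,.0085,-.003).tolist()+[.0085]:
        r.move_linear([*xy,h+zz],velocity=.06)
        f=r.get_state()["contact_force"][2]-f0
        if f>4: say("contact at foot %.4f dF %.1f"%(zz,f)); break
    say("down")
E
python3 - <<'E'
from h import *
s=r.get_state(); r.move_linear([s["tcp_pos"][0],s["tcp_pos"][1],.5],velocity=.3)
th0=best([.17,-.38,.5],-1.1)
r.move_to([.17,-.38,.5],q(th0)); say("above partition")
r.move_to([.42,.15,.35],q(.4)); say("in")
pick([.4424,.2928],.4,.024)
c=r.capture("side"); crop(c,150,100,400,290,3,"p1.png")
E
```

```text
above partition t=2.8 tcp [ 0.17 -0.38  0.5 ] w=0.0876 grip=0.0 F [-0.2 -0.3  0.5]
in t=5.0 tcp [0.42  0.149 0.35 ] w=0.0879 grip=0.0 F [ 0.  -0.3 -0.2]
gripped t=7.4 tcp [0.442 0.293 0.024] w=0.0535 grip=30.0 F [-1.6 -0.3  0.7]
lifted t=8.3 tcp [0.442 0.293 0.168] w=0.0531 grip=30.0 F [ 0.4 -0.1 -1.6]
```

View pics/p1.png

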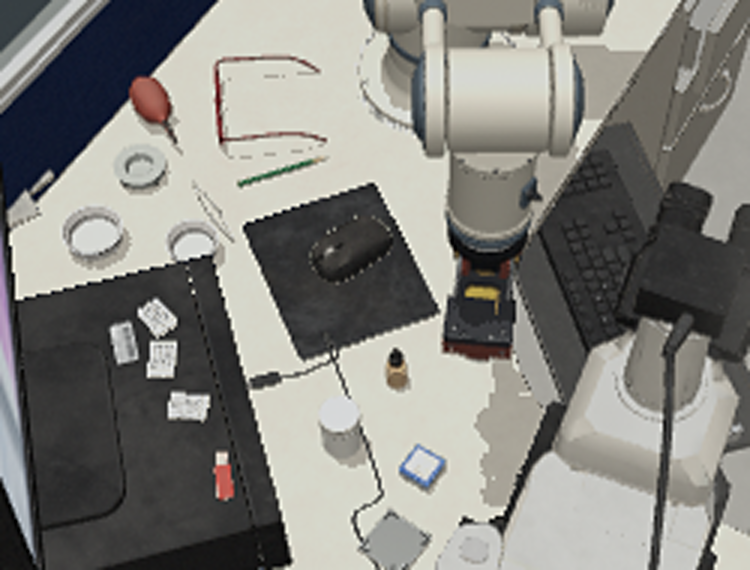

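The yellow jar is held (about (485,295) in the picture) and nothing else moved. Now I carry it to the large cup, passing inside the monitor's reach.

Run:
```python
from h import *
place([.4594,-.2322],-1.19,.024,[([.42,.0],-.4),([.395,-.195],-1.19)])
r.ungrasp(); say("open"); r.move_linear([.4594,-.2322,.17],velocity=.25); r.move_to([.395,-.15,.17],q(-1.19)); r.move_to([.44,.13,.20],q(-.4)); say("back")
pick([.5518,.1804],-.78,.024); 
c=r.capture("side"); crop(c,150,100,400,290,3,"p2.png")
```

```text
down t=12.7 tcp [ 0.459 -0.232  0.032] w=0.0537 grip=30.0 F [ 0.7  0.4 -1. ]
open t=13.4 tcp [ 0.459 -0.232  0.033] w=0.0880 grip=0.0 F [-0.7  0.2  0.5]
back t=15.7 tcp [0.44  0.129 0.199] w=0.0876 grip=0.0 F [-0.2  0.3  0. ]
gripped t=17.9 tcp [0.552 0.18  0.024] w=0.0452 grip=30.0 F [-0.3  0.3  0.8]
lifted t=18.8 tcp [0.551 0.18  0.168] w=0.0460 grip=30.0 F [ 0.  -0.5 -0.8]
```

View pics/p2.png

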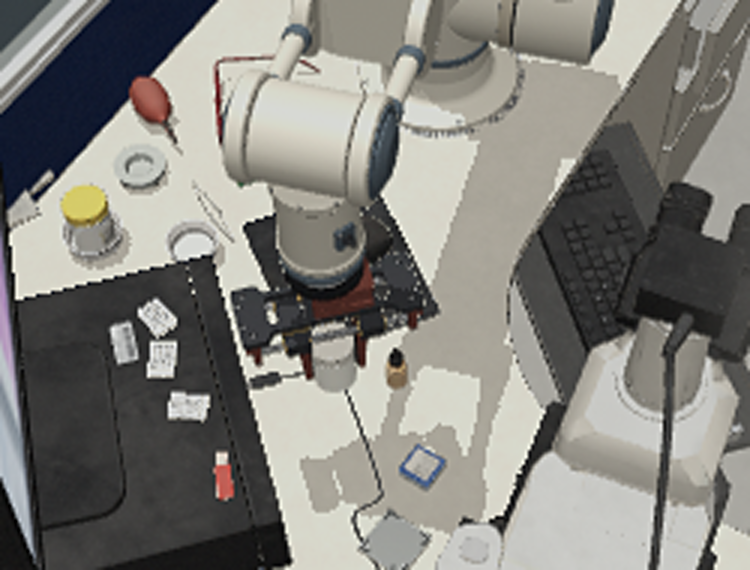

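The large jar stands upright in its cup (about (88,222)), and the small jar is held. Next I place it and pick the bottle.

Run:
```python
from h import *
place([.4133,-.1148],-.78,.024,[([.42,.0],-.78)])
r.ungrasp(); say("open"); r.move_linear([.4133,-.1148,.17],velocity=.25); r.move_to([.42,.1,.18],q(-.78)); say("back")
pick([.4525,.195],-.78,.018)
c=r.capture("side"); crop(c,150,100,400,290,3,"p3.png")
```

```text
down t=22.3 tcp [ 0.413 -0.115  0.032] w=0.0451 grip=30.0 F [ 0.3  0.1 -0.7]
open t=23.1 tcp [ 0.413 -0.115  0.032] w=0.0875 grip=0.0 F [ 0.1  0.9 -0.2]
back t=24.7 tcp [0.42  0.099 0.179] w=0.0881 grip=0.0 F [ 0.2 -0.4 -0.1]
gripped t=27.1 tcp [0.452 0.195 0.018] w=0.0241 grip=30.0 F [-0.8  0.2 -0.7]
lifted t=28.0 tcp [0.452 0.195 0.168] w=0.0245 grip=30.0 F [ 0.3 -0.7 -1.4]
```

View pics/p3.png

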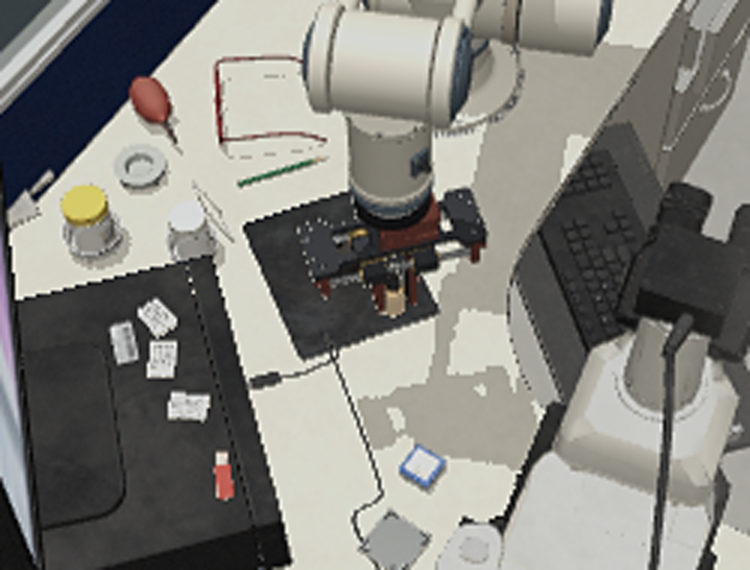

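The small jar is seated (about (190,230)) and the bottle is held upright (395,300). Now I put it in the base.

Run:
```python
from h import *
place([.342,-.246],0.,.018,[([.40,.0],-.4)])
r.ungrasp(); say("open"); r.move_linear([.342,-.246,.17],velocity=.25); r.move_to([.40,.0,.20],q(-.1)); say("back")
r.move_to([.48,.2,.17],q(-.1))
pick([.5397,.2778],-.115,.003,.12)
c=r.capture("side"); crop(c,150,110,350,300,3,"p4.png")
```

```text
down t=31.9 tcp [ 0.342 -0.246  0.026] w=0.0244 grip=30.0 F [ 0.6 -0.2 -0.7]
open t=33.0 tcp [ 0.342 -0.246  0.027] w=0.0875 grip=0.0 F [-0.1  0.8  0.9]
back t=34.7 tcp [ 0.4   -0.001  0.199] w=0.0882 grip=0.0 F [ 0.  -0.4  0.4]
gripped t=37.7 tcp [0.54  0.278 0.003] w=0.0384 grip=29.9 F [ 0.7  0.9 -0.7]
lifted t=38.4 tcp [0.539 0.278 0.119] w=0.0380 grip=29.9 F [ 0.6 -0.6 -0.7]
```

View pics/p4.png

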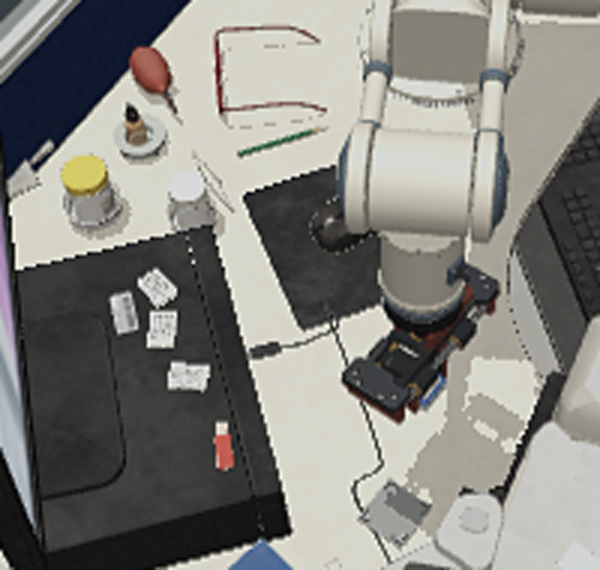

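The bottle sits in the base (about (135,130)) and the box is gripped square. Before lowering, I check the clearance to the white object right of the cradle.

Run:
```python
from h import *
np.set_printoptions(precision=3,suppress=True)
c=r.capture("side")
for u,v in[(296,290),(298,282),(302,275),(308,273)]: print((u,v),*[ray(c,u,v,z)[:2] for z in(0,.05,.1,.15)])
```

```text
(296, 290) [0.634 0.352] [0.653 0.361] [0.672 0.371] [0.691 0.381]
(298, 282) [0.607 0.344] [0.627 0.354] [0.647 0.364] [0.667 0.374]
(302, 275) [0.578 0.343] [0.6   0.353] [0.621 0.363] [0.642 0.374]
(308, 273) [0.562 0.357] [0.584 0.366] [0.606 0.376] [0.627 0.386]
```

At gripper-body height the object stays about 2 cm clear, so I lower the box.

Run:
```python
from h import *
P=[.6326,.2965]
place(P,-.128,.003,[],.12)
r.ungrasp(); say("open"); r.move_linear([*P,.15],velocity=.15); r.move_to([.42,.0,.30],q(-.1)); r.sleep(.3); say("clear")
c=r.capture("side"); a=c["pixels"]
A=cv2.resize(a[142:200,165:240,::-1],None,fx=7,fy=7,interpolation=cv2.INTER_CUBIC)[:406,:400]
B=cv2.resize(a[242:300,255:312,::-1],None,fx=7,fy=7,interpolation=cv2.INTER_CUBIC)[:406]
cv2.imwrite("pics/p5.png",np.hstack([A,B]))
```

```text
down t=40.9 tcp [0.632 0.296 0.011] w=0.0383 grip=29.9 F [-0.2 -0.1 -0.4]
open t=41.8 tcp [0.633 0.297 0.011] w=0.0878 grip=0.0 F [0.4 0.1 0. ]
clear t=44.6 tcp [0.42 0.   0.3 ] w=0.0876 grip=0.0 F [ 0.1 -0.   0.3]
```

View pics/p5.png

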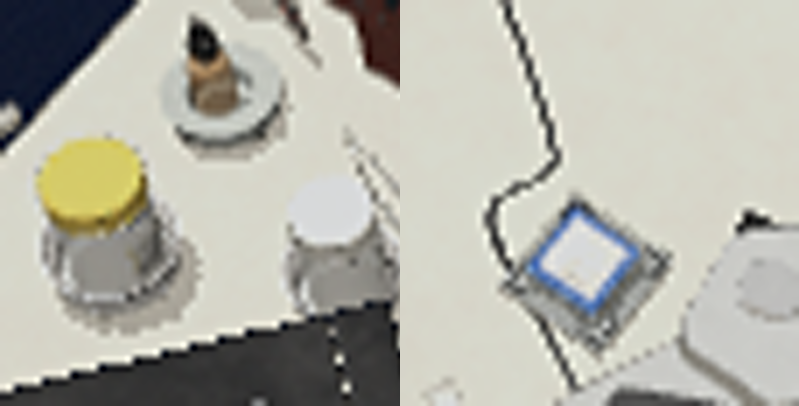

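The bottle, large jar and small jar stand upright in their holders (about (213,80), (95,230) and (335,240)), and the box lies inside the guards (582,259). A last numeric check of the offsets.

Run:
```python
from h import *
np.set_printoptions(precision=4,suppress=True)
c=r.capture("side")
A=lambda u,v:((u+.5)/7-.5+165,(v+.5)/7-.5+142); B=lambda u,v:((u-400+.5)/7-.5+255,(v+.5)/7-.5+242)
def off(n,px,z,h): print(n,ray(c,*px,z)[:2]-np.array(h))
off("large",A(92,182),.084,[.4594,-.2322]); off("small",A(330,211),.076,[.4133,-.1148])
off("bottle body/foot",A(213,97),.008,[.342,-.2458])
off("box",B(582,259),.027,[.6326,.2965])
cr=np.array([ray(c,*B(*p),.016)[:2] for p in[(575,192),(668,262),(598,352),(505,287)]]); print("cradle by guard tops",cr.mean(0), "box",ray(c,*B(582,259),.027)[:2])
```

```text
large [0.0041 0.0056]
small [0.0015 0.0003]
bottle body/foot [-0.     -0.0087]
box [ 0.0019 -0.0015]
cradle by guard tops [0.6351 0.2976] box [0.6345 0.295 ]
```

```bash
python3 -c "
from bench import r
print(r.close_job())"
```

```text
the job is handed in; nothing more can be done
None
```

I put all four things in their holders, released them and handed the job in at about 45 s. They look upright and the forceps look unmoved, but no verdict came back. My last rough camera check put the bottle 8.7 mm and the large jar about 7 mm off-centre; I took both as pixel error, since the holders allow about 4.5 mm.

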